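Fit and lock the drill-guide carriage on a serving-board jig

ROBOT

A 7-joint arm with a two-finger parallel gripper is mounted at the origin on the work surface. World frame = base frame: x ahead of the robot, y to its left, z up, the work surface at z = 0. Lengths are in mm, angles in rad, forces in N, time in s.
With the tool pointing down it reaches from about 425 to 875 mm from the base axis. Payload 4.7 kg.
Tool frame: the origin (TCP) lies midway between the tips of the shut fingers; the grasp point (between the pads) lies 19 mm behind it; z points along the fingers, y is the direction in which the jaws open and shut (so a half turn about z gives the same grasp; the last joint's range is limited). The gripper opens to 85 mm and grips with 20 to 120 N. Pads are 22 mm wide; open, the fingers measure 114 mm over their backs; the gripper's body (76 mm by 85 mm) begins 54 mm behind the grasp point. The pads swing forward as they close: fully open they stand 13 mm farther back than shut.
Start: joints at [-1.233, 0.321, -0.07, 1.45, 0.023, 1.371, -0.057], TCP at [206.839, 616.233, 231.349] pointing down, gripper open.
Joint ranges: [-2.86, 2.86], [-0.3, 2.09], [-1.38, 1.24], [0.06, 2.45], [-1.56, 4.7], [0.09, 2.05], [-2.69, 2.69]. Speed limits (rad/s): [2.57, 2.57, 3.14, 3.14, 3.14, 3.14, 3.14].

INTERFACE

Orientations are given as [roll, pitch, yaw] about the fixed x, y, z axes, in that order (R = Rz(yaw) Ry(pitch) Rx(roll)).
In Python, from workcell import * gives the robot as it stands. The module is installed in compiled form; this text tells all that it offers.
- The arm moves only by the tool move_arm, never from a script. Its argument "deltas" is one flat list of numbers, 7 for each row, row after row: the turn, a rotation vector about the tool's x, y, z in rad, then the shift along the tool's x, y, z in mm, then the opening, from -1 (shut) to 1 (fully open). In form: [ax, ay, az, x, y, z, claw, ax, ay, az, x, y, z, claw, ...]. A call has 1 to 10 rows; each row shifts and turns the commanded pose from where the row before left it, along the tool's axes as they then stand; what a row does not reach is not made up. A row lasts 1/8 s, in which the tool goes at most 62.5 mm and 10.7 degrees, less where a joint would pass 70% of its speed; a pose out of reach is approached as far as the arm can. A call is refused whole if a number of a shift passes 62.5 or a number of a turn 0.188, either way. A call with a gripper value outside its range is refused whole. The fingers move at their own pace and stop on an object; "newtons" is the grip in N (left out, the last holds). Time passes only in rows, so rows that do not move let the fingers close. It gives the time, the measured TCP pose, the force and the opening at its end, in the units of the state.
- sense(): the state, without advancing time (a new reading comes with each control period).
- capture(name): name is "side" or "top" or "wrist"; returns a dict with "pixels" (420x560x3 uint8, red, green, blue), "depth" (420x560 float32, mm along the optical axis (not along the pixel's ray), 0 where there is no reading), "fovy" (degrees; the focal length in pixels is half the picture's height over the tangent of half this angle, whatever the lens; pixels are square), "cx", "cy" (the principal point, pixels), "R" (3x3) and "t" (3): a world point X has camera coordinates R X + t; the wrist camera has in their place "hand_eye" (4x4, takes a point from camera to tool coordinates, whose origin is the TCP and whose axes are the flange's). Camera axes: x right, y down, z forward; pixel columns grow to the right and rows downward; lengths in mm; the calibration is good to about 2 mm. A picture is of the moment at which its call begins: read the wrist's pose just before it.
- close_job(): hands the job in, once; it reports no verdict.
The state is a dict: "t": time; "q": joint angles; "qvel": joint speeds; "joint_efforts": joint torques, N m; "ee_pos": TCP position; "ee_rot": TCP orientation; "force": force on the tool from outside, world axes, zero at the start; "wrist_torque": the same for the moment, N m; "opening": opening from 0.0 (shut) to 1.0 (fully open).
Only numpy, scipy, OpenCV 4.12 (cv2) and the standard library are available. Lean on these libraries where they do the work, as an engineer would, in place of code of your own. Each camera call takes 0.05 s, during which the arm holds its last target.

TASK

On the drilling jig, slide the metal drill-guide carriage onto the dovetail rail from its open end and push it gently along until it is fully home, just touching the tip of the adjusting screw in the stop block. Then, leaving it there, turn its side clamp knob clockwise until it is fully tight, and let go; do not ram or force the carriage against the rail or the stop, and leave the other things on the bench and the jig where they are.

Things in the scene. Friction and masses are not known exactly. Their poses are not given: they have to be found in the camera images.
- carriage_grip (a point): Drill-guide carriage, loose, about 0.5 kg: aluminium block 62 wide (x) x 70 long (y) x 23 mm high with a dovetail groove under it along y. This point is the centre of its upright wooden grip post, 24x24 mm, 44 tall, standing on the block; it is 46 mm above the carriage's underside and 21 mm below the post's top. Axes: +y is the leading end, +x the knob side.
- carriage: The same carriage; origin at its underside below the post. On +x a 36 mm wide, 10 mm thick lug with the clamp knob (out to x=83 mm), on -x a 30 mm wide arm with a brass drill bush (out to x=-81 mm). Groove 13 mm deep, 1.2 mm wider per side than the rail. Fully home, its leading end, 35 mm ahead of the post's centre, touches the tip of the stop's screw; the groove's roof rests on the rail's top.
- clamp_knob (a joint): Turn of the clamp knob on the carriage, rad, clockwise seen from above is positive. 0 to 0.25 = open (bar across the rail); it turns stiffly (0.12 N m), moves the carriage a little sideways, bites at about 1.1 and has a hard end at 1.4, where it is fully tight (bar nearly along the rail). It stays where it is left. It needs 0.2 N m or less until the hard end.
- knob_grip (a point): On the knob's upright axis, 60 mm to +x of the post, at the bar's half height: a black bar 44 long x 14 wide x 28 mm high. Point 46 mm above the carriage's underside (23 mm above the lug's top), 14 mm below the bar's top. x = along the bar, z = up.
- clamp_jaw: Brass clamp jaw, 24 mm long, inside the groove on the knob side; the knob drives it 2.4 mm per rad against the rail's flank. Hardly seen; nothing to grasp.
- jig: Drilling jig fixed on the bench: plywood base 215 x 240 x 18 mm with an aluminium dovetail rail along y and a serving board 14 mm thick on its -x side. Origin at the base's underside, under the rail's centre line; +y runs from the open mouth of the rail to the stop.
- rail_mouth (a point): Centre of the rail's open end (the end away from the stop), at the height of the rail's top, 40 mm above the bench; axes as the jig: +y = the way to slide on, z up. Rail: top 32 mm wide, flanks undercut by 30 degrees from vertical, 12 mm deep; its first 16 mm taper, at the tip 3.5 mm narrower per side and 3 mm lower. A seated carriage's underside is 13 mm below the rail's top.
- stop: Steel stop block across the rail, fixed, 54 wide x 24 x 32 mm high (top 50 mm above the bench, level with a seated carriage's top), with an adjusting screw in its face; origin at the foot of its face towards the mouth.
- stop_face (a point): Centre line of the stop's face towards the mouth, at the height of the rail's top; axes as the jig. 150 to 190 mm from the mouth. From the face, 4 mm higher, the 9 mm thick tip of the adjusting screw stands out towards the mouth by 3 to 43 mm (not measured: find it by feel); home, the carriage touches that tip, so the post's centre is 38 to 78 mm before this face, and 33 mm above it.
- sanding_block: Bystander: wooden sanding block, 58 x 95 x 52 mm, with a wooden handle; no groove, no knob. Origin under its centre.
- coaster: Bystander: round wooden coaster, 94 mm across, 12 high. Origin under its centre.
- oil_jar: Bystander: amber jar, 60 mm across, 85 high. Origin under its centre.
- mallet: Bystander: wooden mallet, 270 mm long, head 110 x 56 x 56 mm. Origin on the bench.
- brush: Bystander: brush lying on the bench near the robot, to its right.
- offcut: Bystander: wooden offcut 50 x 90 x 20 mm.
- puck: Bystander: cork puck 38 mm across, 16 high, lying on the serving board in the jig. Origin under its centre.

How it is judged:
By the outcome, as a careful person would: the job done as asked, in the order asked, and still so for the second after the job is handed in, with the robot touching nothing.
It also fails if it takes over 72 s, if anything falls off the work surface, if the arm or the gripper's body presses on something with over 40 N, if the wrist force passes 120 N, or if a joint passes its speed limit or range.

## Working session

There is one attempt and no reset: what is moved stays moved. The work goes in short steps, Python scripts to look and compute and a tool call to move; the robot and the scene stay as the last step left them, time stands still between calls to the robot, and variables do not carry over. Pictures are saved under pics/ and viewed, and the job is handed in when it is done.

Besides the shell and the picture viewer there is one more tool, called after "Call:" as name(argument=value, ...), one argument or row to a line, values as JSON. move_arm: Moves the arm, as the interface text tells. Its arguments: {"type":"object","properties":{"deltas":{"type":"array","items":{"type":"number"}},"newtons":{"type":"number"}},"required":["deltas"]}

```bash
mkdir -p pics; python3 - <<'E'
from workcell import *
import cv2, numpy as np, pickle
s=sense(); print({k:np.round(v,3) for k,v in s.items()})
for n in ["top","side","wrist"]:
    c=capture(n); cv2.imwrite(f"pics/{n}0.png",c["pixels"][:,:,::-1]); pickle.dump((s,c),open(f"{n}0.pkl","wb"))
    print(n,c["fovy"],c["cx"],c["cy"],c.get("R"),c.get("t"),c.get("hand_eye"))
E
```

```text
{'t': np.float64(0.0), 'q': array([-1.233,  0.322, -0.07 ,  1.452,  0.023,  1.371, -0.057]), 'qvel': array([ 0.002, -0.002,  0.001,  0.001,  0.   , -0.001,  0.002]), 'joint_efforts': array([-0.0000e+00, -4.9359e+01, -3.8300e-01, -3.1433e+01,  1.3000e-02,
        1.2000e-02, -0.0000e+00]), 'ee_pos': array([206.715, 615.672, 230.212]), 'ee_rot': array([-3.14 ,  0.   ,  2.818]), 'force': array([-0.249,  0.228,  0.075]), 'wrist_torque': array([ 0.033, -0.018, -0.009]), 'opening': np.float64(1.003)}
top 57.28506592696396 280.27176543874316 209.3015247829624 [[-7.64190375e-04 -9.99533197e-01 -3.05418502e-02]
 [-9.94360568e-01  3.99847363e-03 -1.05976761e-01]
 [ 1.06049411e-01  3.02886251e-02 -9.93899452e-01]] [ 37.43812421 551.89859556 832.28894938] None
side 42.600104547823335 271.08093833497196 203.77748927623483 [[ 0.9875081  -0.15611714  0.02133513]
 [-0.08667563 -0.65128489 -0.75386692]
 [ 0.1315868   0.74260045 -0.65668065]] [-505.21263907  103.38114636 1143.16212861] None
wrist 63.65392285162351 276.50567978293685 209.01862262682326 None None [[-6.60668649e-04 -9.47672466e-01 -3.19243576e-01  8.17566973e+01]
 [ 9.99999737e-01 -7.21187525e-04  7.13595712e-05 -5.77172447e-02]
 [-2.97859985e-04 -3.19243445e-01  9.47672694e-01 -1.42539162e+02]
 [ 0.00000000e+00  0.00000000e+00  0.00000000e+00  1.00000000e+00]]
```

View pics/top0.png

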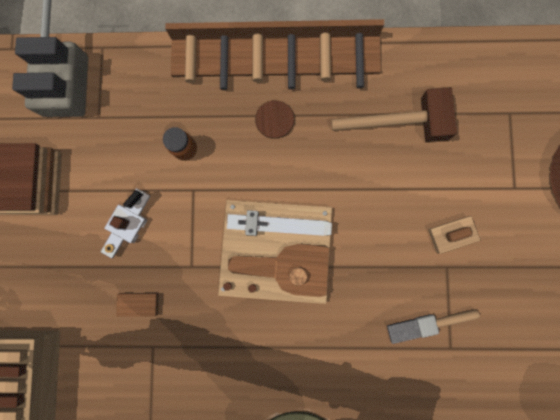

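View pics/side0.png

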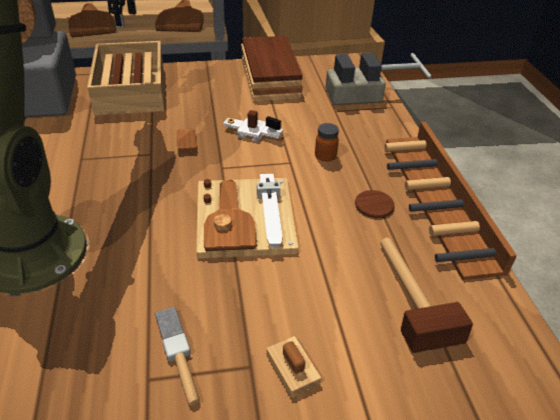

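View pics/wrist0.png

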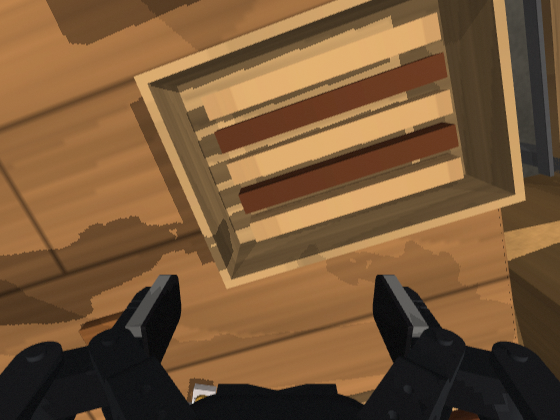

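```bash
python3 - <<'E'
import cv2,pickle
a=cv2.imread("pics/top0.png")
l=cv2.resize(a[175:270,80:175],(400,400),interpolation=cv2.INTER_CUBIC)
r=cv2.resize(a[190:310,210:340],(400,400*120//130),interpolation=cv2.INTER_CUBIC)
r=cv2.copyMakeBorder(r,0,400-r.shape[0],0,0,0)
cv2.imwrite("pics/z1.png",cv2.hconcat([l,r]))
a=cv2.imread("pics/side0.png")
l=cv2.resize(a[95:165,210:300],(400,311),interpolation=cv2.INTER_CUBIC)
r=cv2.resize(a[170:260,190:300],(400,311),interpolation=cv2.INTER_CUBIC)
cv2.imwrite("pics/z2.png",cv2.hconcat([l,r]))
E
```

```text
(no output)
```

View pics/z1.png

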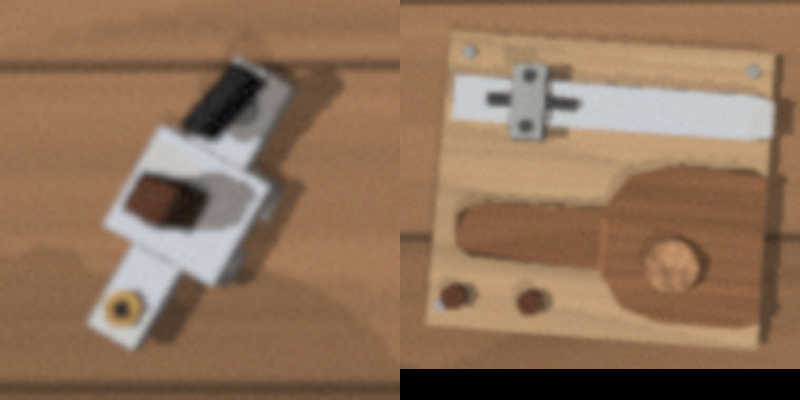

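View pics/z2.png

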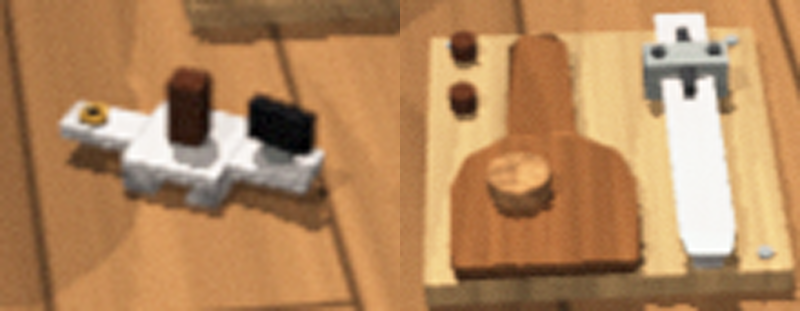

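```bash
cat > h.py <<'E'
import numpy as np, pickle, cv2
from scipy.spatial.transform import Rotation as Ro
def cam(c,s=None):
    f=210/np.tan(np.radians(c["fovy"]/2))
    if c.get("R") is not None: R=np.array(c["R"]);t=np.array(c["t"])
    else:
        T=np.eye(4);T[:3,:3]=Ro.from_euler("xyz",s["ee_rot"]).as_matrix();T[:3,3]=s["ee_pos"]
        W=T@np.array(c["hand_eye"]); R=W[:3,:3].T; t=-R@W[:3,3]
    return f,c["cx"],c["cy"],R,t
def onplane(c,s,uv,z):
    f,cx,cy,R,t=cam(c,s); uv=np.atleast_2d(uv).astype(float)
    d=np.c_[(uv[:,0]-cx)/f,(uv[:,1]-cy)/f,np.ones(len(uv))]@R
    o=-R.T@t
    return o+d*((z-o[2])/d[:,2])[:,None]
def proj(c,s,X):
    f,cx,cy,R,t=cam(c,s); p=np.atleast_2d(X)@R.T+t
    return np.c_[cx+f*p[:,0]/p[:,2],cy+f*p[:,1]/p[:,2]]
def snap(name,fn):
    from workcell import sense,capture
    s=sense(); c=capture(name); cv2.imwrite(f"pics/{fn}.png",c["pixels"][:,:,::-1]); pickle.dump((s,c),open(fn+".pkl","wb")); return s,c
def load(fn): return pickle.load(open(fn+".pkl","rb"))
E
python3 - <<'E'
from h import *
s,c=load("top0")
k=95/400
L=lambda u,v:(80+u*k,175+v*k); Rr=lambda u,v:(210+(u-400)*130/400,190+v*130/400)
p=onplane(c,s,[L(125,307),L(110,225),L(160,125),L(272,180),L(217,285)],23);print(p)
print("center block",p[1:].mean(0))
print("rail mouth",onplane(c,s,[Rr(773,117)],38),"far end",onplane(c,s,[Rr(453,98)],40),"stop top",onplane(c,s,[Rr(528,101)],50))
E
```

```text
[[466.2458011  423.31906581  23.        ]
 [510.44043063 433.63114494  23.        ]
 [564.86136971 408.61693496  23.        ]
 [534.59690888 345.80771324  23.        ]
 [477.98186281 373.64891474  23.        ]]
center block [521.97014301 390.42617697  23.        ]
rail mouth [[509.22998709 -76.28944358  38.        ]] far end [[523.39598153 153.53138368  40.        ]] stop top [[520.35557368  98.25533425  50.        ]]
```

Call:
move_arm(
  deltas=[0, 0, 0, -46, -14, 3, 1, 0, 0, 0, -46, -14, 3, 1, 0, 0, 0, -46, -14, 4, 1, 0, 0, 0, -46, -14, 4, 1, 0, 0, 0, -46, -14, 4, 1, 0, 0, 0, -46, -14, 4, 1, 0, 0, 0, -46, -14, 4, 1, 0, 0, 0, -46, -14, 4, 1, 0, 0, 0.07, 0, 0, 0, 1, 0, 0, 0.07, 0, 0, 0, 1],
)

```text
t: 1.4
ee_pos: [520.6, 391.9, 200.7]
ee_rot: [-3.141, -0.0, 2.674]
force: [-0.3, 1.0, 0.0]
opening: 1.0
```

```bash
python3 - <<'E'
from h import *
s,c=snap("wrist","w1"); print(s["ee_pos"],s["ee_rot"],s["q"],s["t"],np.abs(s["qvel"]).max())
E
```

```text
[520.61529373 391.91495237 200.65721869] [-3.14057444e+00 -4.60855593e-04  2.67353600e+00] [-0.80220344  0.33814606  0.14803239  1.49404891 -0.05058825  1.31425771
  0.45319885] 1.4 0.5352135961999208
```

View pics/w1.png

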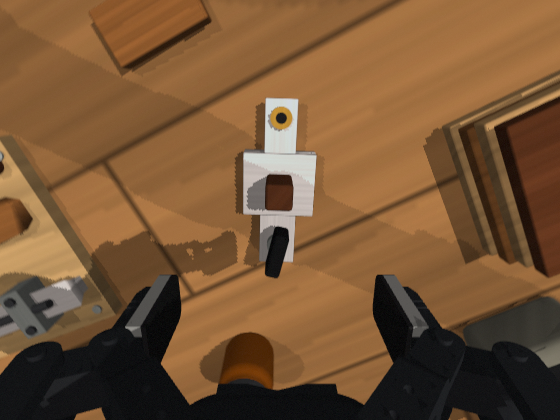

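```bash
python3 - <<'E'
from h import *
s,c=snap("wrist","w2"); print(s["ee_pos"],s["ee_rot"],s["t"],np.abs(s["qvel"]).max())
a=c["pixels"]; z=a[80:300,200:360,::-1]
cv2.imwrite("pics/w2z.png",cv2.resize(z,None,fx=2.7,fy=2.7,interpolation=cv2.INTER_CUBIC))
E
```

```text
[520.2039101  392.46173661 200.74081293] [-3.14077950e+00 -5.07732951e-04  2.67259804e+00] 1.45 0.11143216384809289
```

View pics/w2z.png

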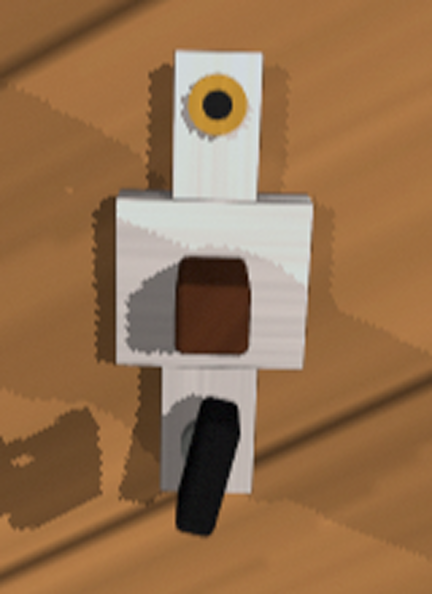

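```bash
python3 - <<'E'
from h import *
s,c=load("w2")
L=lambda pts:np.array(pts)/2.7+[200,80]
b=onplane(c,s,L([(116,197),(312,202),(304,368),(117,362)]),23);print(b)
print("block c",b.mean(0), "sides",np.linalg.norm(b-np.roll(b,-1,0),axis=1))
for i,j in((1,2),(0,3),(1,0),(2,3)):
    d=b[j]-b[i];print(np.arctan2(d[1],d[0]))
t=onplane(c,s,L([(180,285),(249,285),(247,353),(181,353)]),67);print("post top",t,t.mean(0))
k=onplane(c,s,L([(178,533),(209,537),(202,398),(238,404)]),60);print("knob top",k,k.mean(0)); d=k[:2].mean(0)-k[2:].mean(0);print(np.arctan2(d[1],d[0]))
l=onplane(c,s,L([(176,52),(262,55)]),23);print(l,np.linalg.norm(l[0]-l[1]))
u=onplane(c,s,L([(217,104)]),26);print("bush",u)
E
```

```text
[[479.11338152 377.61322743  23.        ]
 [511.78551849 438.12418616  23.        ]
 [566.68431647 409.47288475  23.        ]
 [533.07764371 348.4690457   23.        ]]
block c [522.66521505 393.41983601  23.        ] sides [68.76804971 61.92556089 69.64823639 61.33127198]
-0.4810082625776121
-0.4951831922473209
-2.065881214675028
-2.0743259508810787
post top [[507.85176963 389.35140803  67.        ]
 [517.58777976 408.54039198  67.        ]
 [537.43266461 398.12361974  67.        ]
 [527.88718666 379.30835751  67.        ]] [522.68985016 393.83094431  67.        ]
knob top [[588.73397619 346.34162515  60.        ]
 [595.07717847 355.32856695  60.        ]
 [547.1637578  376.97970983  60.        ]
 [554.52341155 386.72643825  60.        ]] [571.374581   366.34408504  60.        ]
-0.6469442643971499
[[445.76021934 418.69849215  23.        ]
 [459.60041774 443.86316841  23.        ]] 28.719540789105366
bush [[466.76521414 423.4071631   26.        ]]
```

Call:
move_arm(
  deltas=[0, 0, 0, -22, -48, -4, 1, 0, 0, 0, -22, -48, -4, 1, 0, 0, 0, -22, -48, -4, 1, 0, 0, 0, -22, -48, -4, 1, 0, 0, 0, -22, -48, -4, 1, 0, 0, 0, -22, -49, -4, 1, 0, 0, 0, -22, -49, -6, 1, 0, 0, -0.137, 0, 0, 0, 1, 0, 0, -0.137, 0, 0, 0, 1, 0, 0, -0.137, 0, 0, 0, 1],
)

```text
t: 2.75
ee_pos: [506.4, 21.8, 231.3]
ee_rot: [3.141, 0.0, 3.095]
force: [0.2, 0.4, -0.4]
opening: 1.003
```

Call:
move_arm(
  deltas=[0, 0, 0, 0, 0, 0, 1, 0, 0, 0, 0, 0, 0, 1],
)

```text
t: 3.0
ee_pos: [506.5, 21.9, 231.3]
ee_rot: [3.142, -0.0, 3.087]
force: [-0.1, 0.3, 0.2]
opening: 1.003
```

```bash
python3 - <<'E'
from h import *
s,c=snap("wrist","w3"); print(s["ee_pos"],s["ee_rot"],s["q"],s["t"],np.abs(s["qvel"]).max())
E
```

```text
[506.54432264  21.90805791 231.29252109] [ 3.14157660e+00 -1.34702424e-05  3.08745043e+00] [-0.46725475  0.00768677  0.37571722  1.81194326 -0.00292819  1.32251082
  1.4258261 ] 3.0 0.005108569116663725
```

View pics/w3.png

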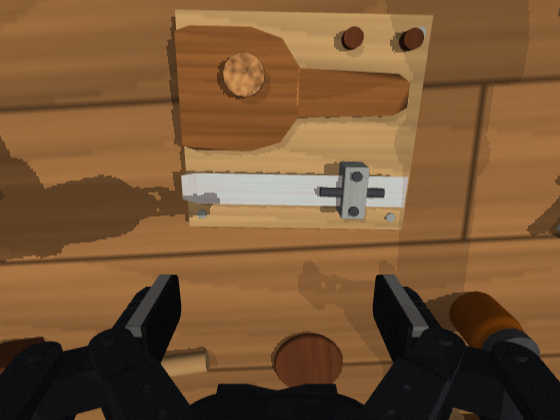

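```bash
python3 - <<'E'
from h import *
s,c=load("w3")
z=c["pixels"][150:240,170:420,::-1]
cv2.imwrite("pics/w3z.png",cv2.resize(z,None,fx=3.2,fy=3.2,interpolation=cv2.INTER_CUBIC))
E
```

```text
(no output)
```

View pics/w3z.png

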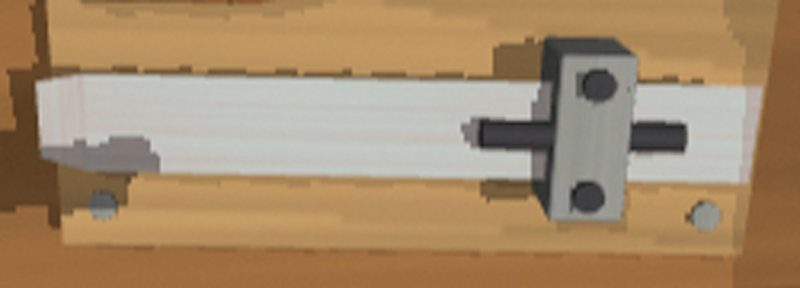

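```bash
python3 - <<'E'
from h import *
s,c=load("w3")
L=lambda pts:np.array(pts)/3.2+[170,150]
P=lambda p,z:onplane(c,s,L(p),z)
a=P([(85,74),(740,87)],40);b=P([(159,174),(745,184)],40)
for q in(a,b):
    d=q[1]-q[0];print(q.round(1),"yaw",np.arctan2(d[1],d[0])-np.pi/2)
m=P([(37,80),(42,157)],37);print("mouth",m,m.mean(0))
f=P([(557,55),(548,218)],50);print("stop face",f,f.mean(0))
t=P([(465,132),(480,134)],44+4.5);print("tip",t)
st=P([(557,55),(548,218),(622,218),(634,55)],50);print(st)
E
```

```text
[[494.8 -58.   40. ]
 [510.2 147.7  40. ]] yaw -0.07510300359458921
[[528.9 -38.4  40. ]
 [542.7 151.3  40. ]] yaw -0.07281595064290736
mouth [[496.48758545 -74.27475543  37.        ]
 [521.95868065 -76.3366374   37.        ]] [509.22313305 -75.30569642  37.        ]
stop face [[494.67973454  88.03801127  50.        ]
 [547.22397596  85.64286746  50.        ]] [520.95185525  86.84043937  50.        ]
tip [[517.78439729  59.91694147  48.5       ]
 [518.68773192  64.57483032  48.5       ]]
[[494.67973454  88.03801127  50.        ]
 [547.22397596  85.64286746  50.        ]
 [548.51711278 109.1797515   50.        ]
 [495.95891099 111.33647144  50.        ]]
```

Call:
move_arm(
  deltas=[0, 0, 0.147, 0, 0, 0, 1, 0, 0, 0.147, 0, 0, 0, 1, 0, 0, 0.146, 0, 0, 0, 1, 0, 0, 0, 23, 48, 10, 1, 0, 0, 0, 23, 48, 10, 1, 0, 0, 0, 23, 48, 20, 1, 0, 0, 0, 23, 48, 20, 1, 0, 0, 0, 23, 48, 20, 1, 0, 0, 0, 23, 48, 20, 1, 0, 0, 0, 24, 47, 21, 1],
)

```text
t: 4.3
ee_pos: [522.5, 395.4, 109.7]
ee_rot: [3.141, 0.0, 2.648]
force: [-0.5, 0.3, -0.2]
opening: 1.001
```

Call:
move_arm(
  deltas=[0, 0, 0, 0, 0, 0, 1, 0, 0, 0, 0, 0, 0, 1, 0, 0, 0, 0, 0, 0, 1],
)

```text
t: 4.68
ee_pos: [523.6, 391.9, 111.2]
ee_rot: [3.141, 0.001, 2.646]
force: [0.4, 0.5, -0.2]
opening: 0.999
```

```bash
python3 - <<'E'
from h import *
s,c=snap("wrist","w4"); print(s["ee_pos"],s["ee_rot"],s["q"],s["t"],np.abs(s["qvel"]).max())
E
```

```text
[523.56043031 391.90442153 111.18095348] [3.14095125e+00 1.21789020e-03 2.64605221e+00] [-0.79276921  0.40532245  0.13896838  1.58889064 -0.05892182  1.15045013
  0.43433269] 4.675 0.006480383499098577
```

View pics/w4.png

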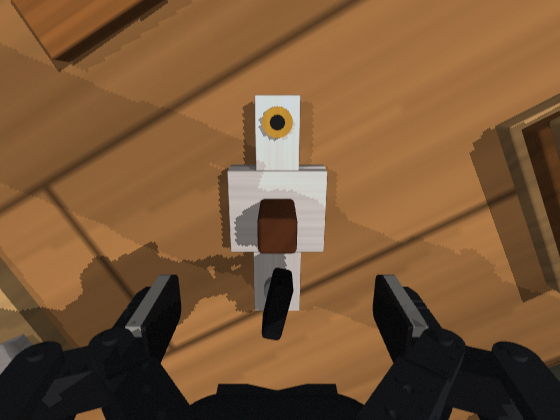

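Call:
move_arm(
  deltas=[0, 0, 0, 1.6, 1.2, 20, 1, 0, 0, 0, 0, 0, 20, 1, 0, 0, 0, 0, 0, 20, 1, 0, 0, 0, 0, 0, 20, 1, 0, 0, 0, 0, 0, 0, 1, 0, 0, 0, 0, 0, 0, 1],
  newtons=50,
)

```text
t: 5.48
ee_pos: [521.9, 395.6, 30.6]
ee_rot: [3.141, 0.0, 2.649]
force: [-0.4, 0.6, 0.2]
opening: 0.999
```

Call:
move_arm(
  deltas=[0, 0, 0, 0, 0, 0, -1, 0, 0, 0, 0, 0, 0, -1, 0, 0, 0, 0, 0, 0, -1, 0, 0, 0, 0, 0, 0, -1, 0, 0, 0, 0, 0, 0, -1, 0, 0, 0, 0, 0, 0, -1, 0, 0, 0, 0, 0, 0, -1],
)

```text
t: 6.35
ee_pos: [521.6, 395.2, 30.8]
ee_rot: [-3.142, 0.0, 2.649]
force: [-2.0, -1.6, 5.0]
opening: 0.274
```

```bash
python3 - <<'E'
from h import *
s,c=snap("wrist","w5"); print(s["ee_pos"],s["ee_rot"],s["force"],s["opening"],s["t"],np.abs(s["qvel"]).max())
E
```

```text
[521.64627041 395.21585089  30.81316173] [-3.14157719e+00  1.32161534e-04  2.64865731e+00] [-1.9659434  -1.58806866  5.01723393] 0.27407953423738396 6.35 0.001817311665995417
```

View pics/w5.png

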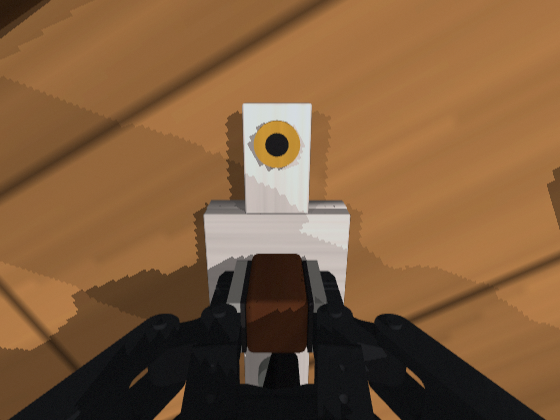

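```bash
python3 - <<'E'
from h import *
s,c=load("w5")
P=onplane(c,s,[(243,104),(311,104),(205,214.5),(349,214.5),(276.5,145)],23)
M=Ro.from_euler("xyz",s["ee_rot"]).as_matrix()
print((P-s["ee_pos"])@M)
s,c=load("w4")
P=onplane(c,s,[(255,95.5),(299,95.5),(228,170.5),(327,170.5),(277,123)],23)
M=Ro.from_euler("xyz",s["ee_rot"]).as_matrix()
q=(P-s["ee_pos"])@M;print(q)
E
```

```text
[[ 7.81658183e+01 -1.41752418e+01  7.80305049e+00]
 [ 7.81465355e+01  1.46908728e+01  7.80260665e+00]
 [ 2.84120068e+01 -3.36959093e+01  7.80992791e+00]
 [ 2.83593171e+01  3.41963662e+01  7.80888496e+00]
 [ 6.08910462e+01  3.36221103e-02  7.80511382e+00]]
[[ 81.49311684 -13.81871991  88.07292397]
 [ 81.47430614  14.61514854  88.09118433]
 [ 32.24701973 -33.55784946  88.12023969]
 [ 32.18722277  35.03654709  88.16430889]
 [ 64.2091303    0.39403585  88.10309002]]
```

Call:
move_arm(
  deltas=[0, 0, 0, 0, 0, -10, -1, 0, 0, 0, 0, 0, -30, -1, 0, 0, 0, 0, 0, -40, -1, 0, 0, 0, 0, 0, -40, -1, 0, 0, -0.105, 0, 0, 0, -1, 0, 0, -0.105, 0, 0, 0, -1, 0, 0, -0.105, 0, 0, 0, -1, 0, 0, -0.104, 0, 0, 0, -1, 0, 0, 0, 0, 0, 0, -1],
)

```text
t: 7.52
ee_pos: [521.0, 395.2, 149.4]
ee_rot: [-3.141, -0.001, 3.067]
force: [-0.2, 0.5, -4.9]
opening: 0.273
```

```bash
python3 - <<'E'
from h import *
s,c=snap("wrist","w6"); print(s["ee_pos"],s["ee_rot"],s["force"],s["wrist_torque"],s["opening"],s["t"],np.abs(s["qvel"]).max())
s3,c3=load("w3"); p=onplane(c3,s3,[(243,75)],48)[0];print("puck",p)
d=np.array([np.sin(.074),np.cos(.074)]);n=np.array([np.cos(.074),-np.sin(.074)]);print(n@(p[:2]-[511.1,-58]),d@(p[:2]-[509.8,-75.5]))
E
```

```text
[520.9637547  395.21493876 149.36473435] [-3.14080852e+00 -1.27447351e-03  3.06684974e+00] [-0.15993528  0.52394817 -4.86067838] [ 0.02413036  0.08929585 -0.03702054] 0.27283967729073294 7.525 0.03530884514259538
puck [406.24799002  -2.79985312  48.        ]
-108.6461399820559 64.8453276669969
```

View pics/w6.png

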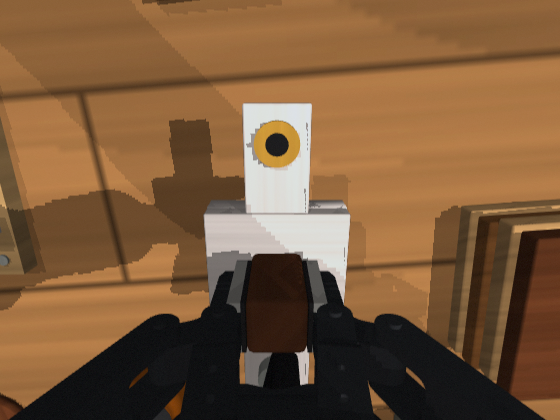

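Call:
move_arm(
  deltas=[0, 0, 0, -2, -40, 0, -1, 0, 0, 0, -2.2, -55, 0, -1, 0, 0, 0, -2.2, -55, 0, -1, 0, 0, 0, -2.2, -55, 0, -1, 0, 0, 0, -2.2, -55, 0, -1, 0, 0, 0, -2.2, -55, 0, -1, 0, 0, 0, -2.2, -55, 0, -1, 0, 0, 0, -2.2, -55, 0, -1, 0, 0, 0, -2.2, -55, 0, -1, 0, 0, 0, -2, -40, 0, -1],
)

```text
t: 8.82
ee_pos: [504.1, -127.7, 150.5]
ee_rot: [-3.141, 0.001, 3.063]
force: [0.8, 0.6, -4.4]
opening: 0.273
```

Call:
move_arm(
  deltas=[0, 0, 0, 0, 0, 30, -1, 0, 0, 0, 0, 0, 30, -1, 0, 0, 0, 0, 0, 10, -1, 0, 0, 0, 0, 0, 0, -1, 0, 0, 0, 0, 0, 0, -1],
)

```text
t: 9.45
ee_pos: [505.9, -124.8, 81.6]
ee_rot: [3.142, 0.002, 3.068]
force: [0.6, -0.7, -4.4]
opening: 0.274
```

```bash
python3 - <<'E'
from h import *
s,c=snap("wrist","w7"); print(s["ee_pos"],s["ee_rot"],s["force"],s["q"],s["opening"],s["t"],np.abs(s["qvel"]).max())
s,c=snap("side","s7");cv2.imwrite("pics/s7z.png",cv2.resize(c["pixels"][150:310,160:340,::-1],None,fx=3.4,fy=3.4,interpolation=cv2.INTER_CUBIC))
E
```

```text
[ 505.89766049 -124.81111917   81.61862161] [3.14157833e+00 2.44812054e-03 3.06783420e+00] [ 0.55203049 -0.71454576 -4.38601175] [-0.1957547   0.18153837  0.42300099  1.95816831 -0.08769319  1.01687873
  1.76415011] 0.2738519238997631 9.45 0.004927923858909361
```

View pics/w7.png

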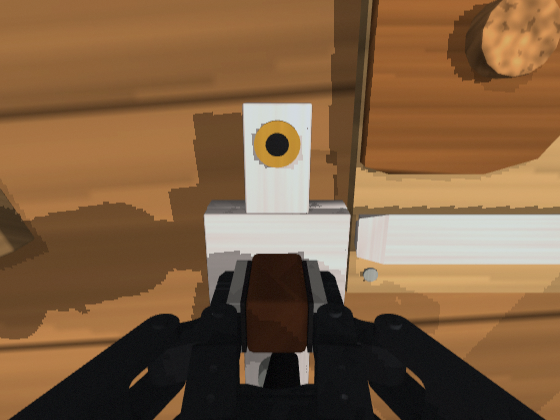

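View pics/s7z.png

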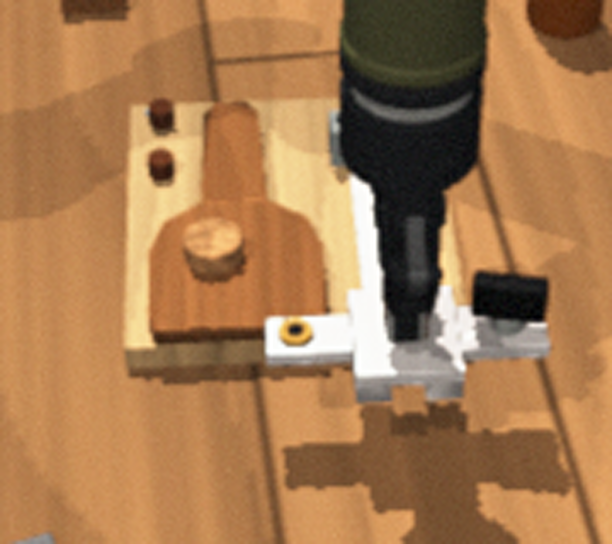

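```bash
python3 - <<'E'
from h import *
s,c=load("w7")
cv2.imwrite("pics/w7z.png",cv2.resize(c["pixels"][190:310,190:560,::-1],None,fx=2.1,fy=2.1,interpolation=cv2.INTER_CUBIC))
E
```

```text
(no output)
```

View pics/w7z.png

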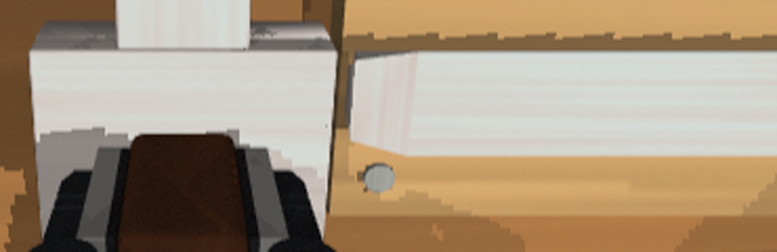

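```bash
python3 - <<'E'
from h import *
s,c=load("w7")
M=Ro.from_euler("xyz",s["ee_rot"]).as_matrix()
L=lambda pts:np.array(pts)/2.1+[190,190]
T=lambda p,z:(onplane(c,s,L(p),z)-s["ee_pos"])@M
a=T([(418,51),(775,51.5)],40);b=T([(408,155),(775,156.5)],40)
print(a.round(2),b.round(2)); print(a[:,0].mean()-b[:,0].mean(), (a.mean(0)+b.mean(0))[0]/2)
print("mouth",T([(352,55),(351,143)],37).round(1))
h=s["ee_pos"][2]-30.8+23
k=T([(30,48.5),(336,50)],h);print("block -x edge",k.round(2))
k=T([(118,47),(250,47)],h);print(k.round(2))
print("block lead edge",T([(336,50),(330,190)],h).round(2))
E
```

```text
[[ 16.49  64.83  41.58]
 [ 16.27 163.04  41.58]] [[-15.47  65.34  41.66]
 [-16.03 171.69  41.66]]
32.12800764695304 0.31443744749412694
mouth [[ 14.2  47.5  44.6]
 [-13.1  49.3  44.7]]
block -x edge [[ 29.15 -34.12   7.73]
 [ 28.74  34.47   7.73]]
[[ 29.49 -14.39   7.73]
 [ 29.47  15.16   7.73]]
block lead edge [[28.74 34.47  7.73]
 [-6.98 35.5   7.82]]
```

Call:
move_arm(
  deltas=[0, 0, 0.002, 2.2, 0, 10, -1, 0, 0, 0, 0, 0, 10, -1, 0, 0, 0, 0, 0, 2, -1, 0, 0, 0, 0, 0, 0, -1, 0, 0, 0, 0, 0, 0, -1],
)

```text
t: 10.18
ee_pos: [502.9, -124.7, 58.5]
ee_rot: [-3.142, 0.001, 3.066]
force: [0.5, 0.4, -5.0]
opening: 0.269
```

```bash
python3 - <<'E'
from h import *
s,c=snap("wrist","w8"); print(s["ee_pos"],s["ee_rot"],s["force"])
cv2.imwrite("pics/w8z.png",cv2.resize(c["pixels"][190:310,190:560,::-1],None,fx=2.1,fy=2.1,interpolation=cv2.INTER_CUBIC))
E
```

```text
[ 502.8645438  -124.69703543   58.5357429 ] [-3.14157828e+00  5.64599093e-04  3.06580856e+00] [ 0.50096036  0.40947891 -4.95492388]
```

View pics/w8z.png

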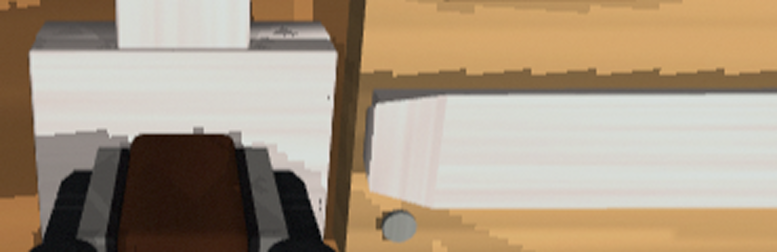

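```bash
python3 - <<'E'
from h import *
s,c=load("w8")
M=Ro.from_euler("xyz",s["ee_rot"]).as_matrix()
L=lambda pts:np.array(pts)/2.1+[190,190]
T=lambda p,z:(onplane(c,s,L(p),z)-s["ee_pos"])@M
a=T([(447,94.5),(775,93)],40);b=T([(436,206.5),(775,208)],40)
print(a.round(2),b.round(2)); print(a[:,0].mean()-b[:,0].mean(), (a.mean(0)+b.mean(0))[0]/2)
print("mouth",T([(375,100),(370,190)],37).round(1))
h=s["ee_pos"][2]-30.8+23
print(T([(30,48.5),(336,50)],h).round(2))
E
```

```text
[[ 13.32  65.02  18.53]
 [ 13.66 145.48  18.53]] [[-18.2   65.91  18.55]
 [-18.72 154.11  18.54]]
31.953956400065625 -2.4840804114801696
mouth [[ 10.6  48.3  21.5]
 [-15.1  49.3  21.5]]
[[ 29.13 -34.13   7.78]
 [ 28.72  34.49   7.78]]
```

Call:
move_arm(
  deltas=[0, 0, 0, -0.5, 6, 0, -1, 0, 0, 0, 0, 6, 0, -1, 0, 0, 0, 0, 4, 0, -1, 0, 0, 0, 0, 4, 0, -1, 0, 0, 0, 0, 0, 0, -1],
)

```text
t: 10.85
ee_pos: [504.6, -104.2, 58.3]
ee_rot: [3.141, 0.0, 3.067]
force: [1.2, -0.1, -5.7]
opening: 0.271
```

Call:
move_arm(
  deltas=[0, 0, 0, 0, 4, 0, -1, 0, 0, 0, 0, 4, 0, -1, 0, 0, 0, 0, 0, 0, -1],
)

```text
t: 11.22
ee_pos: [505.2, -96.2, 58.3]
ee_rot: [3.141, 0.0, 3.066]
force: [0.1, 0.3, -4.9]
opening: 0.271
```

```bash
python3 - <<'E'
from h import *
s,c=snap("wrist","w9"); print(s["ee_pos"],s["ee_rot"],s["force"],s["wrist_torque"])
cv2.imwrite("pics/w9z.png",cv2.resize(c["pixels"][190:310,190:560,::-1],None,fx=2.1,fy=2.1,interpolation=cv2.INTER_CUBIC))
E
```

```text
[505.24686042 -96.22342963  58.32127232] [3.14130226e+00 4.05072054e-05 3.06649673e+00] [ 0.11289053  0.28447569 -4.88809057] [0.048249   0.08128419 0.00691684]
```

View pics/w9z.png

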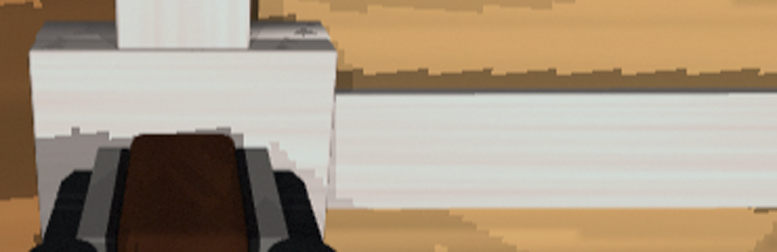

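Call:
move_arm(
  deltas=[0, 0, 0, 0, 4, 0, -1, 0, 0, 0, 0, 4, 0, -1, 0, 0, 0, 0, 4, 0, -1, 0, 0, 0, 0, 0, 0, -1],
)

```text
t: 11.78
ee_pos: [506.2, -84.2, 58.3]
ee_rot: [3.141, 0.0, 3.067]
force: [-0.6, -0.7, -5.8]
opening: 0.272
```

Call:
move_arm(
  deltas=[0, 0, 0, 0, 5, 0, -1, 0, 0, 0, 0, 5, 0, -1, 0, 0, 0, 0, 5, 0, -1, 0, 0, 0, 0, 5, 0, -1, 0, 0, 0, 0, 0, 0, -1],
)

```text
t: 12.4
ee_pos: [507.6, -64.2, 58.3]
ee_rot: [3.141, -0.0, 3.067]
force: [0.9, -0.2, -5.1]
opening: 0.274
```

```bash
python3 - <<'E'
from h import *
s,c=snap("wrist","w10"); print(s["ee_pos"],s["ee_rot"],s["force"],s["wrist_torque"])
cv2.imwrite("pics/w10.png",c["pixels"][:,:,::-1])
E
```

```text
[507.64782347 -64.17443917  58.30784296] [ 3.14133033e+00 -6.26801536e-06  3.06680722e+00] [ 0.90554044 -0.17374319 -5.05470494] [-0.04359579  0.11919768  0.01922038]
```

View pics/w10.png

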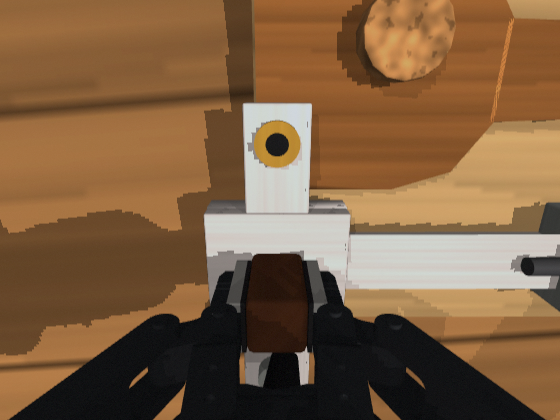

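```bash
python3 - <<'E'
from h import *
s,c=load("w10")
M=Ro.from_euler("xyz",s["ee_rot"]).as_matrix()
cv2.imwrite("pics/w10z.png",cv2.resize(c["pixels"][190:310,340:560,::-1],None,fx=3.6,fy=3.6,interpolation=cv2.INTER_CUBIC))
for z in (44,48):print((onplane(c,s,[(513,266),(522,266)],z)-s["ee_pos"])@M)
print((onplane(c,s,[(346,260)],58.3-30.8+23)-s["ee_pos"])@M)
E
```

```text
[[ -2.36377537 122.53870918  14.33997311]
 [ -2.36806094 127.20984106  14.34119842]]
[[ -0.21786525 119.41020426  10.33916575]
 [ -0.22204153 123.96221103  10.34035981]]
[[ 4.51595389 34.17930073  7.81683748]]
```

View pics/w10z.png

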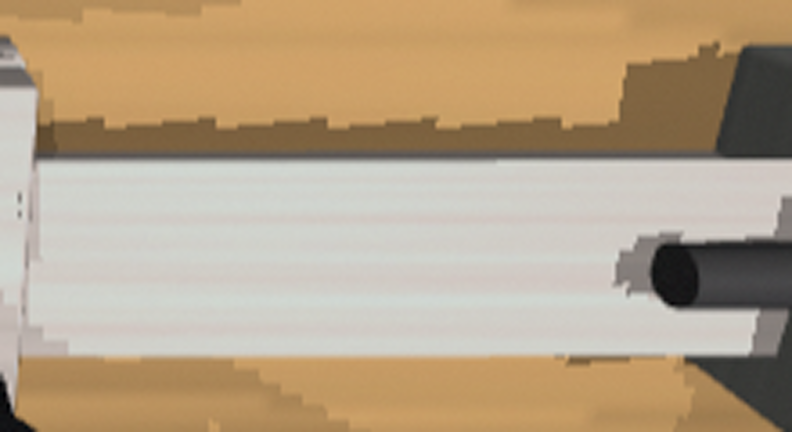

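Call:
move_arm(
  deltas=[0, 0, 0, 0, 8, 0, -1, 0, 0, 0, 0, 8, 0, -1, 0, 0, 0, 0, 8, 0, -1, 0, 0, 0, 0, 8, 0, -1, 0, 0, 0, 0, 8, 0, -1, 0, 0, 0, 0, 0, 0, -1],
)

```text
t: 13.2
ee_pos: [510.7, -23.9, 58.3]
ee_rot: [3.141, 0.0, 3.067]
force: [0.1, 0.2, -5.2]
opening: 0.274
```

Call:
move_arm(
  deltas=[0, 0, 0, 0, 8, 0, -1, 0, 0, 0, 0, 8, 0, -1, 0, 0, 0, 0, 8, 0, -1, 0, 0, 0, 0, 8, 0, -1, 0, 0, 0, 0, 6, 0, -1, 0, 0, 0, 0, 0, 0, -1],
)

```text
t: 13.95
ee_pos: [513.6, 13.6, 58.3]
ee_rot: [3.141, 0.0, 3.067]
force: [-0.5, -1.0, -4.8]
opening: 0.277
```

```bash
python3 - <<'E'
from h import *
s,c=snap("wrist","w11"); print(s["ee_pos"],s["ee_rot"],s["force"],s["wrist_torque"])
cv2.imwrite("pics/w11.png",c["pixels"][:,:,::-1])
E
```

```text
[513.55570992  13.6257877   58.32599072] [3.14140521e+00 6.44095301e-05 3.06688569e+00] [-0.53258475 -1.0262722  -4.76522586] [-0.01097924  0.05460318  0.04678904]
```

View pics/w11.png

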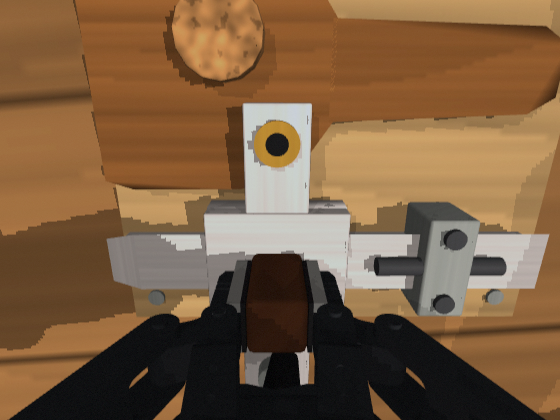

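Call:
move_arm(
  deltas=[0, 0, 0, 0, 3, 0, -1, 0, 0, 0, 0, 3, 0, -1, 0, 0, 0, 0, 3, 0, -1, 0, 0, 0, 0, 2, 0, -1, 0, 0, 0, 0, 1, 0, -1, 0, 0, 0, 0, 0, 0.4, -1, 0, 0, 0, 0, 0, 0, -1],
)

```text
t: 14.88
ee_pos: [514.4, 24.8, 57.9]
ee_rot: [-3.142, -0.0, 3.066]
force: [-0.2, 0.7, -4.6]
opening: 0.272
```

Call:
move_arm(
  deltas=[0, 0, 0, 0, 0.5, 0, -1, 0, 0, 0, 0, 0.5, 0, -1, 0, 0, 0, 0, 0, 0, -1],
)

```text
t: 15.25
ee_pos: [514.5, 26.0, 57.9]
ee_rot: [3.141, 0.0, 3.066]
force: [0.1, -1.0, -5.1]
opening: 0.273
```

```bash
python3 - <<'E'
from h import *
s,c=snap("wrist","w12"); print(s["ee_pos"],s["ee_rot"],s["force"],s["wrist_torque"])
cv2.imwrite("pics/w12z.png",cv2.resize(c["pixels"][190:310,340:560,::-1],None,fx=3.6,fy=3.6,interpolation=cv2.INTER_CUBIC))
E
```

```text
[514.49858958  25.98715242  57.92732148] [3.14149088e+00 7.33910005e-05 3.06592782e+00] [ 0.07629184 -1.02922192 -5.07557086] [0.00255235 0.03078861 0.01092753]
```

View pics/w12z.png

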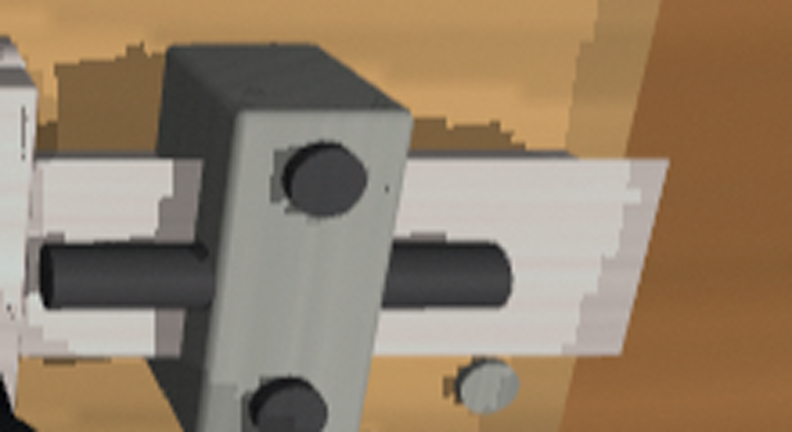

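Call:
move_arm(
  deltas=[0, 0, 0, 0, 0.5, 0, -1, 0, 0, 0, 0, 0.5, 0, -1, 0, 0, 0, 0, 0.5, 0, -1, 0, 0, 0, 0, 0, 0, -1],
)

```text
t: 15.8
ee_pos: [514.6, 27.5, 57.9]
ee_rot: [3.142, 0.0, 3.066]
force: [-0.2, 0.0, -5.1]
opening: 0.272
```

Call:
move_arm(
  deltas=[0, 0, 0, 0, 0.5, 0, -1, 0, 0, 0, 0, 0, 0, -1],
)

```text
t: 16.05
ee_pos: [514.7, 27.9, 57.9]
ee_rot: [3.142, 0.0, 3.066]
force: [0.5, -0.3, -5.1]
opening: 0.273
```

Call:
move_arm(
  deltas=[0, 0, 0, 0, 0.5, 0, -1, 0, 0, 0, 0, 0, 0, -1],
)

```text
t: 16.3
ee_pos: [514.7, 28.4, 57.9]
ee_rot: [3.142, 0.0, 3.066]
force: [0.1, 0.2, -4.0]
opening: 0.277
```

Call:
move_arm(
  deltas=[0, 0, 0, 0, 0.5, 0, -1, 0, 0, 0, 0, 0, 0, -1],
)

```text
t: 16.55
ee_pos: [514.7, 29.0, 57.9]
ee_rot: [3.142, 0.0, 3.066]
force: [0.4, -0.1, -5.1]
opening: 0.275
```

Call:
move_arm(
  deltas=[0, 0, 0, 0, 0.5, 0, -1, 0, 0, 0, 0, 0, 0, -1],
)

```text
t: 16.8
ee_pos: [514.8, 29.5, 58.0]
ee_rot: [3.141, 0.0, 3.066]
force: [-0.0, -0.1, -5.2]
opening: 0.271
```

Call:
move_arm(
  deltas=[0, 0, 0, 0, 0.4, 0, -1, 0, 0, 0, 0, 0, 0, -1],
)

```text
t: 17.05
ee_pos: [514.8, 29.9, 57.9]
ee_rot: [3.141, 0.0, 3.066]
force: [0.6, -0.0, -4.6]
opening: 0.274
```

```bash
python3 - <<'E'
from h import *
s,c=snap("wrist","w13"); print(s["ee_pos"],s["force"],s["wrist_torque"])
cv2.imwrite("pics/w13z.png",cv2.resize(c["pixels"][190:310,320:420,::-1],None,fx=5,fy=5,interpolation=cv2.INTER_CUBIC))
E
```

```text
[514.77774221  29.85113937  57.92551183] [ 0.62352074 -0.02456913 -4.57152914] [ 0.04242793  0.01757413 -0.04891397]
```

View pics/w13z.png

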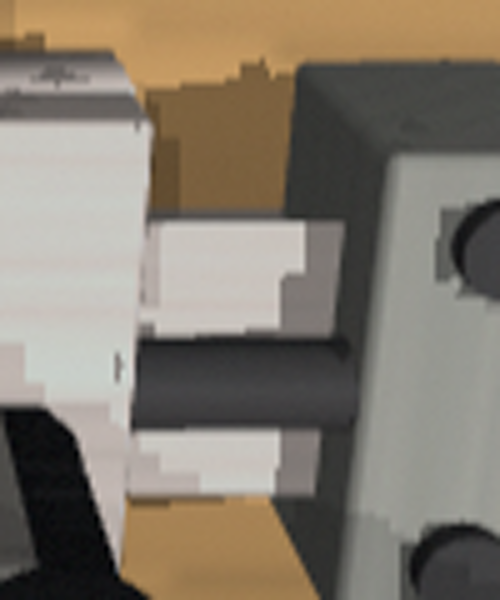

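Call:
move_arm(
  deltas=[0, 0, 0, 0, 0.4, 0, -1, 0, 0, 0, 0, 0, 0, -1],
)

```text
t: 17.35
ee_pos: [514.8, 30.0, 57.9]
ee_rot: [-3.141, 0.0, 3.066]
force: [-0.6, -1.0, -4.1]
opening: 0.272
```

Call:
move_arm(
  deltas=[0, 0, 0, 0, 0.4, 0, -1, 0, 0, 0, 0, 0, 0, -1],
)

```text
t: 17.6
ee_pos: [514.8, 30.1, 57.9]
ee_rot: [-3.141, -0.0, 3.066]
force: [-1.0, -2.5, -3.4]
opening: 0.272
```

Call:
move_arm(
  deltas=[0, 0, 0, 0, 0.4, 0, -1, 0, 0, 0, 0, 0, 0, -1],
)

```text
t: 17.85
ee_pos: [514.8, 30.1, 58.0]
ee_rot: [-3.141, -0.0, 3.065]
force: [-1.5, -4.2, -3.6]
opening: 0.276
```

Call:
move_arm(
  deltas=[0, 0, 0, 0, 0, 0.4, -1, 0, 0, 0, 0, 0, 0, -1],
)

```text
t: 18.1
ee_pos: [514.9, 30.1, 57.8]
ee_rot: [-3.141, -0.0, 3.065]
force: [-1.4, -5.5, -1.2]
opening: 0.276
```

Call:
move_arm(
  deltas=[0, 0, 0, 0, 0, 0.4, -1, 0, 0, 0, 0, 0, 0, -1],
)

```text
t: 18.35
ee_pos: [514.9, 30.1, 57.8]
ee_rot: [-3.141, -0.0, 3.065]
force: [-3.4, -4.2, 2.0]
opening: 0.274
```

Call:
move_arm(
  deltas=[0, 0, 0, 0, 0, 0, -0.3, 0, 0, 0, 0, 0, 0, -0.1, 0, 0, 0, 0, 0, 0, 0.2, 0, 0, 0, 0, 0, 0, 0.3],
)

```text
t: 18.85
ee_pos: [515.1, 31.4, 57.3]
ee_rot: [3.141, 0.0, 3.066]
force: [0.5, 0.6, -0.3]
opening: 0.651
```

```bash
python3 - <<'E'
from h import *
s,c=snap("wrist","w14"); print(s["ee_pos"],s["ee_rot"],s["force"],s["wrist_torque"],s["opening"])
cv2.imwrite("pics/w14.png",c["pixels"][:,:,::-1])
E
```

```text
[515.0672408   31.38818159  57.2583478 ] [3.14117295e+00 4.44307292e-04 3.06621926e+00] [ 0.46291576  0.63351654 -0.30826757] [-0.00589699 -0.04623156 -0.04710438] 0.6511828759020258
```

View pics/w14.png

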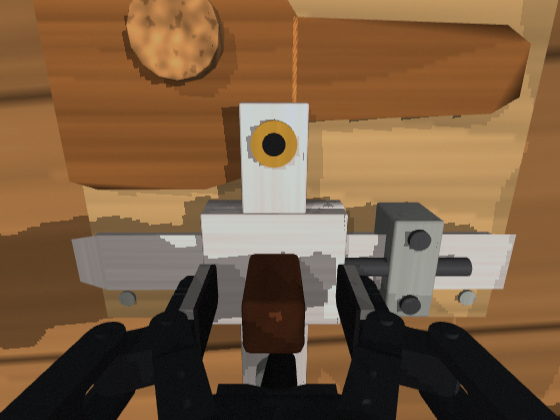

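Call:
move_arm(
  deltas=[0, 0, 0, 0, -1, -10, 0.3, 0, 0, 0, 0, 0, -25, 0.3, 0, 0, 0, 0, 0, -25, 0.3, 0, 0, 0, -31, 0, 0, 0.3, 0, 0, 0, -31, 0, 0, 0.2, 0, 0, 0.153, 0, 0, 0, 0.1, 0, 0, 0, 0, 0, 0, 0.1, 0, 0, 0, 0, 0, 0, 0.1],
)

```text
t: 19.9
ee_pos: [576.4, 25.4, 117.5]
ee_rot: [3.141, 0.0, 2.915]
force: [-0.0, 0.4, 0.5]
opening: 0.551
```

```bash
python3 - <<'E'
from h import *
s,c=snap("wrist","w15"); print(s["ee_pos"],s["ee_rot"],s["force"],s["opening"],s["q"])
cv2.imwrite("pics/w15.png",c["pixels"][:,:,::-1])
s,c=snap("top","t15"); cv2.imwrite("pics/t15z.png",cv2.resize(c["pixels"][180:310,200:350,::-1],None,fx=4,fy=4,interpolation=cv2.INTER_CUBIC))
E
```

```text
[576.44282631  25.37709324 117.45989556] [3.14124921e+00 1.53272627e-04 2.91530962e+00] [-0.00707599  0.41203295  0.5205405 ] 0.5511684397383899 [-0.39189798  0.25504617  0.34804123  1.78771281 -0.09629052  1.11512016
  1.33270607]
```

View pics/w15.png

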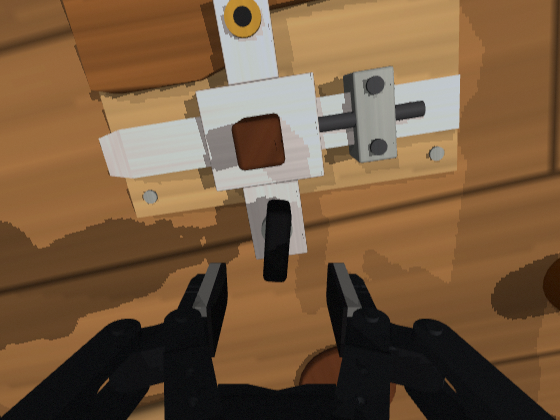

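```bash
python3 - <<'E'
from h import *
s,c=load("w15")
im=c["pixels"][180:300,220:340,::-1]
cv2.imwrite("pics/w15z.png",cv2.resize(cv2.convertScaleAbs(im,alpha=2.0,beta=30),None,fx=5,fy=5,interpolation=cv2.INTER_CUBIC))
E
```

```text
(no output)
```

View pics/w15z.png

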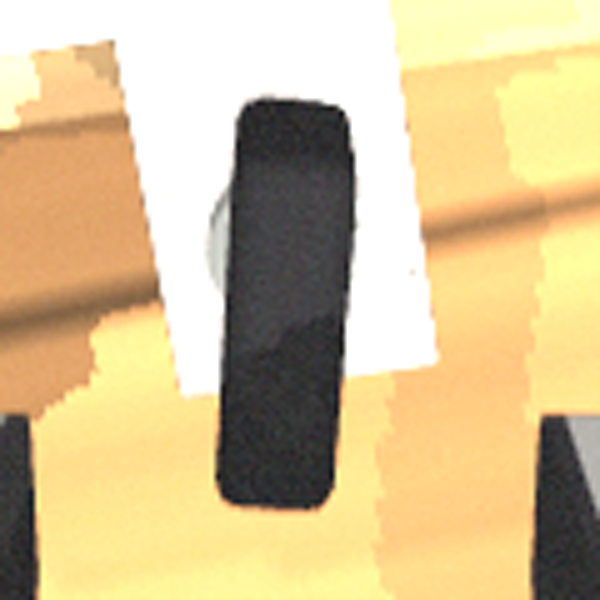

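```bash
python3 - <<'E'
from h import *
s,c=load("w15")
M=Ro.from_euler("xyz",s["ee_rot"]).as_matrix()
L=lambda pts:np.array(pts)/5+[220,180]
q=(onplane(c,s,L([(237,160),(352,165),(333,507),(217,503)]),87)-s["ee_pos"])@M
print(q,q.mean(0)); d=q[:2].mean(0)-q[2:].mean(0);print("angle rel tool x",np.arctan2(d[1],d[0]))
# post top (z=94)
q=(onplane(c,s,[(233,123),(279,114),(285,163),(240,169)],94)-s["ee_pos"])@M;print(q)
# lug end z=50 corners
q=(onplane(c,s,L([(183,395),(438,358)]),50)-s["ee_pos"])@M;print(q,q.mean(0))
# block top corners
q=(onplane(c,s,[(197,91),(312,73),(323,177),(213,190)],50)-s["ee_pos"])@M;print(q,q.mean(0))
E
```

```text
[[ 21.78347144  -5.00952322  30.4548384 ]
 [ 21.19924912   7.44425306  30.45920515]
 [-20.93899761   5.75949368  30.46508517]
 [-20.39661919  -7.72378155  30.46037125]] [ 0.41177594  0.1176105  30.459875  ]
angle rel tool x 0.05212428477140032
[[ 69.14020684 -20.7966982   23.44215737]
 [ 73.26197003   1.12973414  23.44905617]
 [ 49.876272     4.1395307   23.45367426]
 [ 46.87974818 -18.24099062  23.44644703]]
[[-25.32615028 -13.82305414  67.45903466]
 [-19.7387962   21.16920879  67.47019624]] [-22.53247324   3.67307732  67.46461545]
[[ 84.03363805 -46.6184956   67.43100932]
 [ 93.79386185  20.44936699  67.45254756]
 [ 32.43769194  29.44753991  67.46504218]
 [ 23.94988585 -40.88537395  67.44218753]] [58.55376942 -9.40174066 67.44769665]
```

Call:
move_arm(
  deltas=[0, 0, 0.05, 0.4, 0.1, 15, 0.1, 0, 0, 0, 0, 0, 15, 0.1, 0, 0, 0, 0, 0, 16, 0.1, 0, 0, 0, 0, 0, 15, 0.1, 0, 0, 0, 0, 0, 0, 0.1, 0, 0, 0, 0, 0, 0, 0.1],
  newtons=40,
)

```text
t: 20.75
ee_pos: [576.6, 25.4, 56.3]
ee_rot: [3.141, 0.0, 2.863]
force: [-0.3, 0.0, 0.2]
opening: 0.546
```

```bash
python3 - <<'E'
from h import *
s,c=snap("wrist","w16"); print(s["ee_pos"],s["ee_rot"],s["force"],s["opening"])
E
```

```text
[576.56754799  25.42326581  56.33927804] [3.14144654e+00 4.44142796e-04 2.86289216e+00] [-0.31892388  0.03597553  0.22683787] 0.5460468500961466
```

View pics/w16.png

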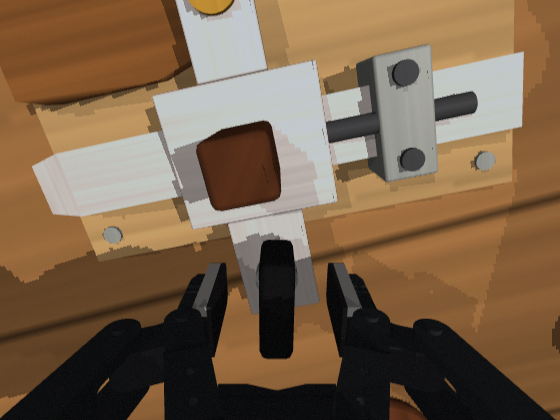

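Call:
move_arm(
  deltas=[0, 0, 0, 0, 0, 0, -0.3, 0, 0, 0, 0, 0, 0, -0.6, 0, 0, 0, 0, 0, 0, -1, 0, 0, 0, 0, 0, 0, -1, 0, 0, 0, 0, 0, 0, -1],
)

```text
t: 21.42
ee_pos: [576.8, 25.5, 56.4]
ee_rot: [3.141, 0.001, 2.863]
force: [1.4, -0.2, 0.3]
opening: 0.185
```

```bash
python3 - <<'E'
from h import *
s,c=snap("wrist","w17"); print(s["ee_pos"],s["ee_rot"],s["force"],s["wrist_torque"],s["opening"])
E
```

```text
[576.77442454  25.48267297  56.44847852] [3.14118896e+00 1.12755944e-03 2.86285931e+00] [ 1.40349738 -0.2109187   0.33363076] [-0.09607991 -0.31784372 -0.00816324] 0.18531826515453917
```

View pics/w17.png

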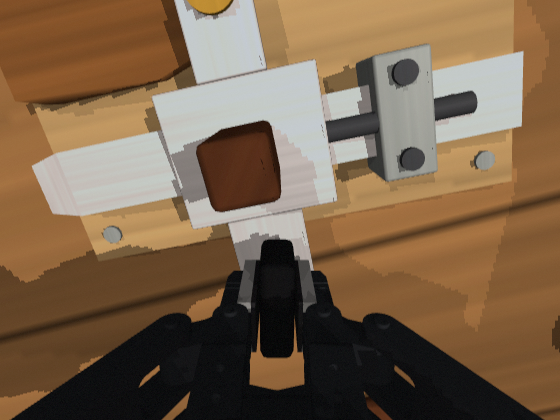

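Call:
move_arm(
  deltas=[0, 0, 0.08, 0, 0, 0, -1, 0, 0, 0.08, 0, 0, 0, -1, 0, 0, 0.08, 0, 0, 0, -1, 0, 0, 0.08, 0, 0, 0, -1, 0, 0, 0, 0, 0, 0, -1],
)

```text
t: 22.1
ee_pos: [576.7, 25.3, 56.3]
ee_rot: [3.141, 0.001, 2.544]
force: [2.1, -0.9, 1.5]
opening: 0.183
```

```bash
python3 - <<'E'
from h import *
s,c=snap("wrist","w18"); print(s["ee_pos"],s["ee_rot"],s["force"],s["wrist_torque"],s["opening"])
E
```

```text
[576.65159564  25.28528558  56.34986545] [3.14132593e+00 9.21484114e-04 2.54362478e+00] [ 2.0864102  -0.85722326  1.47344421] [-0.21643408 -0.35590061  0.03318112] 0.18256723494992633
```

View pics/w18.png

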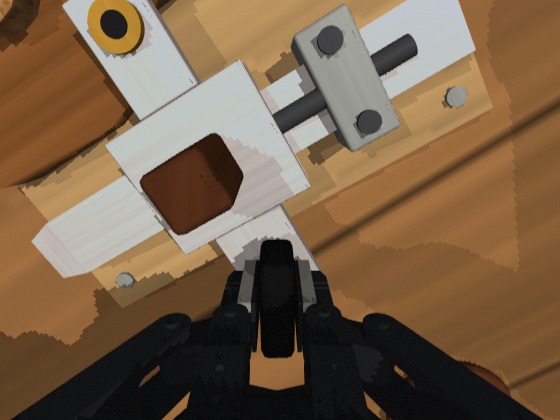

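Call:
move_arm(
  deltas=[0, 0, 0.08, 0, 0, 0, -1, 0, 0, 0.08, 0, 0, 0, -1, 0, 0, 0.08, 0, 0, 0, -1, 0, 0, 0.08, 0, 0, 0, -1, 0, 0, 0.08, 0, 0, 0, -1, 0, 0, 0, 0, 0, 0, -1],
)

```text
t: 22.9
ee_pos: [577.0, 25.2, 56.6]
ee_rot: [3.14, 0.001, 2.145]
force: [1.9, -1.7, 2.2]
opening: 0.184
```

```bash
python3 - <<'E'
from workcell import *
s=sense(); print(s["ee_pos"],s["ee_rot"],s["force"],s["wrist_torque"],s["opening"])
E
```

```text
[576.99204024  25.21588027  56.59831096] [3.14034920e+00 1.06764786e-03 2.14450449e+00] [ 1.91295135 -1.72888829  2.19446461] [-0.26942127 -0.50732901  0.08832448] 0.18371009032960967
```

Call:
move_arm(
  deltas=[0, 0, 0.08, 0, 0, 0, -1, 0, 0, 0.08, 0, 0, 0, -1, 0, 0, 0.08, 0, 0, 0, -1, 0, 0, 0, 0, 0, 0, -1],
)

```text
t: 23.4
ee_pos: [577.4, 25.3, 56.7]
ee_rot: [3.139, 0.001, 1.905]
force: [3.3, -0.3, 3.6]
opening: 0.185
```

```bash
python3 - <<'E'
from h import *
s,c=snap("wrist","w19"); print(s["ee_pos"],s["ee_rot"],s["force"],s["wrist_torque"],s["opening"])
E
```

```text
[577.40530469  25.3096953   56.74870544] [3.13928769e+00 9.26458370e-04 1.90527873e+00] [ 3.26010213 -0.33271361  3.62672359] [-0.34547881 -0.79414408  0.04504431] 0.18541807168003116
```

View pics/w19.png

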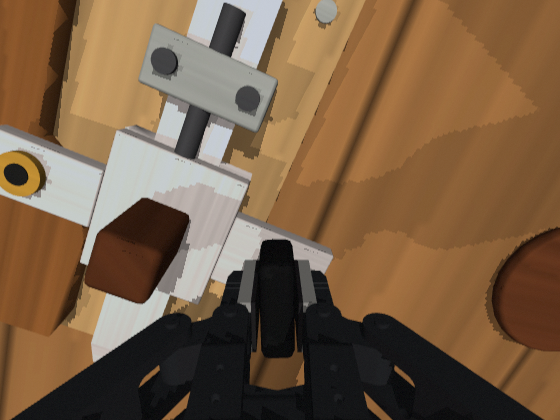

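Call:
move_arm(
  deltas=[0, 0, 0.06, 0, 0, 0, -1, 0, 0, 0.06, 0, 0, 0, -1, 0, 0, 0.06, 0, 0, 0, -1, 0, 0, 0, 0, 0, 0, -1],
)

```text
t: 23.95
ee_pos: [577.5, 25.5, 56.9]
ee_rot: [3.139, 0.0, 1.725]
force: [4.7, -1.2, 3.3]
opening: 0.18
```

```bash
python3 - <<'E'
from workcell import *
s=sense(); print(s["ee_pos"],s["ee_rot"],s["force"],s["wrist_torque"],s["opening"])
E
```

```text
[577.47445981  25.49454508  56.85321982] [3.13893980e+00 2.61634261e-04 1.72530329e+00] [ 4.71108557 -1.20802555  3.2704297 ] [-0.23907413 -1.05505568  0.09590375] 0.18022378888088555
```

Call:
move_arm(
  deltas=[0, 0, 0.04, 0, 0, 0, -1, 0, 0, 0.02, 0, 0, 0, -1, 0, 0, 0, 0, 0, 0, -1],
)

```text
t: 24.32
ee_pos: [577.4, 25.5, 56.8]
ee_rot: [3.139, 0.0, 1.665]
force: [5.7, -0.6, 4.1]
opening: 0.184
```

```bash
python3 - <<'E'
from workcell import *
s=sense(); print(s["ee_pos"],s["ee_rot"],s["force"],s["wrist_torque"],s["opening"])
E
```

```text
[577.44722128  25.4655239   56.81041929] [3.13897853e+00 8.03973406e-05 1.66479930e+00] [ 5.6952441  -0.55510692  4.12043314] [-0.29528761 -1.09409897  0.12939022] 0.18415978177716566
```

Call:
move_arm(
  deltas=[0, 0, 0.03, 0, 0, 0, -1, 0, 0, 0, 0, 0, 0, -1],
)

```text
t: 24.58
ee_pos: [577.4, 25.5, 56.8]
ee_rot: [3.139, -0.0, 1.635]
force: [5.1, -0.9, 5.9]
opening: 0.187
```

```bash
python3 - <<'E'
from workcell import *
s=sense(); print(s["ee_pos"],s["ee_rot"],s["force"],s["wrist_torque"],s["opening"])
E
```

```text
[577.44905887  25.50005263  56.8202831 ] [ 3.13895513e+00 -1.46446116e-05  1.63482736e+00] [ 5.13401061 -0.94825984  5.8556746 ] [-0.3153264  -1.12483154  0.12683609] 0.18662748839152218
```

Call:
move_arm(
  deltas=[0, 0, 0.03, 0, 0, 0, -1, 0, 0, 0, 0, 0, 0, -1],
)

```text
t: 24.82
ee_pos: [577.4, 25.5, 56.8]
ee_rot: [3.139, 0.0, 1.605]
force: [5.4, -1.0, 5.1]
opening: 0.187
```

```bash
python3 - <<'E'
from workcell import *
s=sense(); print(s["ee_rot"],s["force"],s["wrist_torque"],s["opening"])
E
```

```text
[3.13898492e+00 2.22527089e-05 1.60523385e+00] [ 5.41149894 -1.04076876  5.07003925] [-0.26798283 -1.1071599   0.24697642] 0.1869834090833572
```

Call:
move_arm(
  deltas=[0, 0, 0.03, 0, 0, 0, -1, 0, 0, 0, 0, 0, 0, -1],
)

```text
t: 25.08
ee_pos: [577.5, 25.5, 56.8]
ee_rot: [3.139, 0.0, 1.576]
force: [5.8, -2.2, 4.3]
opening: 0.188
```

```bash
python3 - <<'E'
from h import *
s,c=snap("wrist","w20"); print(s["ee_rot"],s["force"],s["wrist_torque"],s["opening"])
E
```

```text
[3.13896047e+00 1.18199404e-04 1.57563476e+00] [ 5.81047117 -2.24334681  4.29130543] [-0.30822248 -1.10099847  0.42194046] 0.1884497686197585
```

View pics/w20.png

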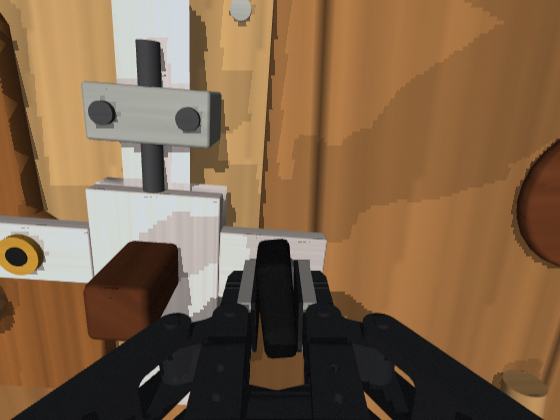

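Call:
move_arm(
  deltas=[0, 0, 0, 0, 0, 0, -0.4, 0, 0, 0, 0, 0, 0, -0.2, 0, 0, 0, 0, 0, 0, -0.1, 0, 0, 0, 0, 0, 0, -0.1],
)

```text
t: 25.62
ee_pos: [575.5, 25.5, 55.6]
ee_rot: [-3.14, -0.0, 1.573]
force: [0.2, 0.3, -0.5]
opening: 0.449
```

```bash
python3 - <<'E'
from h import *
s,c=snap("wrist","w21"); print(s["ee_pos"],s["ee_rot"],s["force"],s["wrist_torque"],s["opening"])
E
```

```text
[575.5388728   25.49359812  55.64487373] [-3.14015552e+00 -4.52520241e-06  1.57299785e+00] [ 0.20371096  0.25914818 -0.54065002] [-0.04882148  0.00752999 -0.03252909] 0.449095622637273
```

View pics/w21.png

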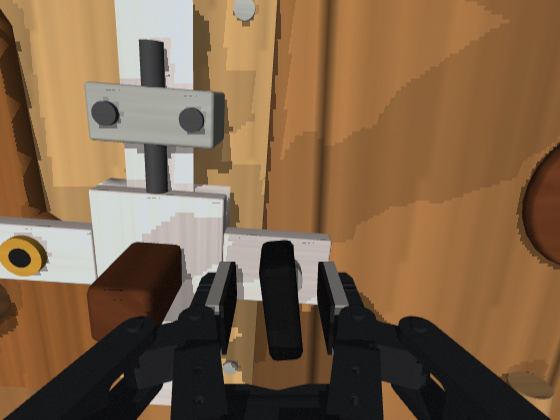

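Call:
move_arm(
  deltas=[0, 0, 0, 0, 0, -15, -0.1, 0, 0, 0, 0, 0, -30, -0.1, 0, 0, 0, 0, 0, -40, -0.1, 0, 0, 0, 0, 0, -40, -0.1, 0, 0, 0, 0, 0, 0, -0.1, 0, 0, 0, 0, 0, 0, -0.1],
)

```text
t: 26.42
ee_pos: [576.1, 25.5, 181.5]
ee_rot: [3.141, -0.001, 1.573]
force: [-0.3, -0.1, -0.5]
opening: 0.452
```

```bash
python3 - <<'E'
from h import *
s,c=snap("wrist","w22"); print(s["ee_pos"],s["ee_rot"],s["force"],s["opening"],s["t"])
s,c=snap("side","s22")
E
```

```text
[576.07705997  25.5233723  181.45778965] [ 3.14126993e+00 -5.17478824e-04  1.57280584e+00] [-0.31783029 -0.08675731 -0.48763419] 0.45161629151612726 26.425
```

View pics/w22.png

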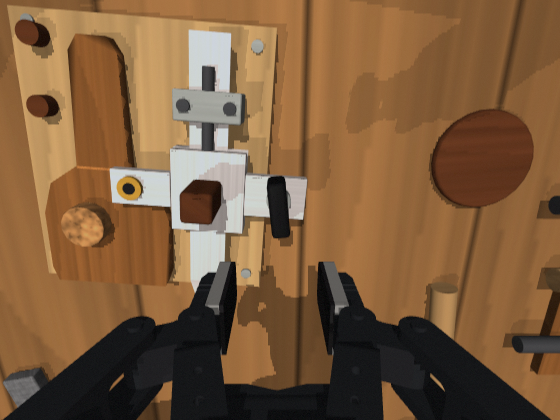

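View pics/s22.png

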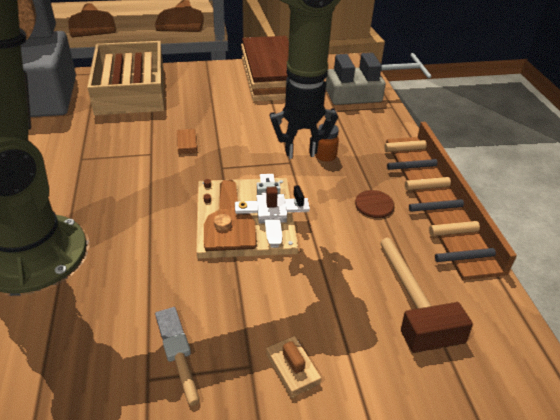

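```bash
python3 - <<'E'
from h import *
s,c=load("w22")
im=c["pixels"][60:250,150:320,::-1]
cv2.imwrite("pics/w22z.png",cv2.resize(cv2.convertScaleAbs(im,alpha=1.3,beta=20),None,fx=3.1,fy=3.1,interpolation=cv2.INTER_CUBIC))
E
```

```text
(no output)
```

View pics/w22z.png

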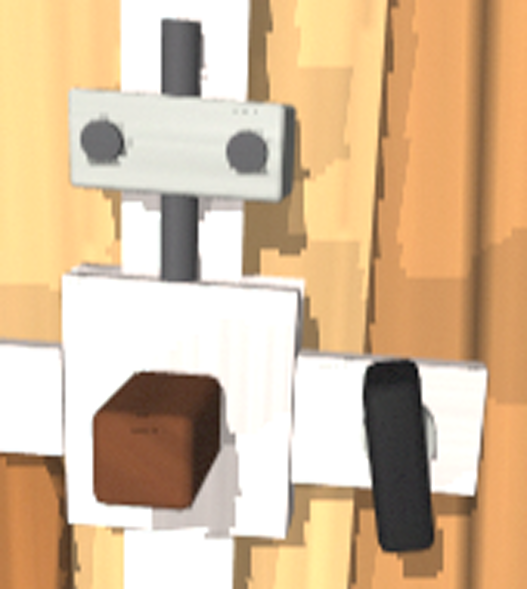

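```bash
python3 - <<'E'
from h import *
s,c=load("w22")
L=lambda pts:np.array(pts)/3.1+[150,60]
k=onplane(c,s,L([(371,390),(420,388),(433,545),(383,549)]),87);d=k[:2].mean(0)-k[2:].mean(0)
kb=np.arctan2(d[1],d[0]);print(k.mean(0))
b=onplane(c,s,L([(64,273),(300,289),(289,538),(68,522)]),50);print("block",b.mean(0))
x=(b[1]+b[2]-b[0]-b[3]);y=(b[0]+b[1]-b[2]-b[3]);print(np.linalg.norm(x)/2,np.linalg.norm(y)/2,"yaws",np.arctan2(x[1],x[0]),np.arctan2(y[1],y[0])-np.pi/2)
cy=np.arctan2(y[1],y[0])-np.pi/2
print("knob turn",cy-kb+np.pi, cy-kb)
print("lead edge y",b[:2].mean(0)[1],"tip",onplane(c,s,L([(179,281)]),46))
E
```

```text
[578.75776827  25.76087673  87.        ]
block [519.06390839  30.04492116  50.        ]
61.73243834001245 70.15318263950408 yaws -0.07193685805201774 -0.07626026358894
knob turn 1.4156380315125903 -1.7259546220772028
lead edge y 65.01956570265212 tip [[520.07159247  64.40549568  46.        ]]
```

```bash
python3 - <<'E'
from workcell import *
print(close_job())
E
```

```text
the job is handed in; nothing more can be done
None
```

The carriage is fully home on the rail, touching the tip of the adjusting screw, and its clamp knob is turned to the hard end. I handed the job in at about 26.5 s with the gripper clear above the jig.

- **Sliding on:** The carriage went on from the rail's open end with no noticeable resistance. I crept it up to the screw until I felt about 4–5 N, lowered it to rest on the rail, and let go.
- **Clamping:** I turned the knob clockwise until the torque rose from 0.13 to 0.42 N m, which marks the hard end. The bar slipped slightly in the pads there, then I released it.
- **Last checks:**
  - The final picture puts the knob at about 1.41 rad, against 1.4 for fully tight.
  - The carriage centre is at y = 30.0 mm, where contact was felt at 30.1 mm.
  - Its leading edge is level with the screw tip to within measuring error, about 0.6 mm in the picture.
  - Its angle agrees with the rail's to within about 0.005 rad.
  - The other items in the last side view, including the puck, look to be where they started. I compared that by eye only.

No check failed. The camera's calibration is only good to about 2 mm, so "touching" rests mainly on the contact I felt.

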